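# Set and lock an etching press

## Robot

A 6-joint arm with a two-finger parallel gripper is mounted at the origin on the work surface. World frame = base frame: x ahead of the robot, y to its left, z up, the work surface at z = 0. Lengths are in mm, angles in rad, forces in N, time in s.
With the tool pointing down it reaches from about 275 to 825 mm from the base axis. Payload 4.9 kg.
Tool frame: the origin (TCP) lies on the front face of the gripper's body, between the roots of the fingers; the fingertips stand 73 mm ahead of it and the grasp point (between the pads) lies 54 mm ahead of it (manip.tip_reach is the distance from the TCP to the fingertips, in mm); z points along the fingers, y is the line along which they close (so a half turn about z gives the same grasp; the last joint's range is limited). The gripper opens to 85 mm and grips with 20 to 120 N. Pads are 22 mm wide; open, the fingers measure 114 mm over their backs; the gripper's body (76 mm by 85 mm) begins 54 mm behind the grasp point. The pads swing forward as they close: fully open they stand 13 mm farther back than shut.
Start: joints at [1.198, 0.326, -0.193, 1.052, 0, 1.437], TCP at [130.088, 534.412, 303.881] pointing down, gripper open.
Joint ranges: [-2.65, 2.65], [-0.97, 1.79], [-1.3, 1.35], [-1.93, 2.1], [-1.47, 1.37], [-3.14, 3.14]. Speed limits (rad/s): [2.57, 2.57, 3.14, 3.14, 3.14, 3.14].

## Interface

Orientations are given as a rotation vector (axis times angle).
In Python, from bench import manip gives the robot as it stands.
- The arm moves only by the tool play_rows, never from a script. Its argument "rows" is a list of rows, each an object of numbers: "wx", "wy", "wz": the turn, a rotation vector about the tool's x, y, z in rad; "x", "y", "z": the shift along the tool's x, y, z in cm; "claw": the closure, from 0 (fully open) to 1 (shut). In form: [{"wx": .., "wy": .., "wz": .., "x": .., "y": .., "z": .., "claw": ..}, ...]. A call has 1 to 20 rows; each row is the pose to reach, as a shift and turn from the pose commanded when the call began, along the tool's axes at that moment; what a row does not reach only later rows make up. A row lasts 1/12 s, in which the tool goes at most 41.7 mm and 7.16 degrees, less where a joint would pass 70% of its speed; a pose out of reach is approached as far as the arm can. A call with a gripper value outside its range is refused whole. The fingers move at their own pace and stop on an object; "newtons" is the grip in N (left out, the last holds). Time passes only in rows, so rows that repeat a pose let the fingers close. It gives the time, the measured TCP pose, the force, the opening and the grip force at its end, in the units of the state.
- manip.read_state(): the state, without advancing time (a new reading comes with each control period).
- manip.read_camera(name): name is "side" or "top" or "wrist"; returns the picture (400x640x3 uint8, blue, green, red); there is no depth.
- manip.camera_params(name): a dict with "K" (3x3 intrinsics, pixels), "D" ([k1, k2, p1, p2, k3] as OpenCV has them; the pictures are not rectified), "pose" (4x4, takes a point from camera to world coordinates). Camera axes: x right, y up, looking along -z (the intrinsics and any distortion apply to the point x, -y, -z); pixel columns grow to the right and rows downward; lengths in mm; the calibration is good to about 2 mm. A picture is of the moment at which its call begins: read the wrist's pose just before it. camera_params takes no time and is no camera call; for the wrist camera it gives the pose at the moment of the call.
- manip.hand_in(): hands the job in; it is judged then, once.
Trained networks look in the newest picture that a camera, given by its name, has taken for a name from the list of things; names that differ only in an ending like _2 or _b are one class to them, and where a whole thing is asked for, a point or a joint stands for the part that bears it (a point fixed in the world has none). Each returns a list of dicts, best first, with "conf" (0 to 1); they miss things now and then, are a little off and sometimes report something else, mostly with a low value. They report only what shows in the picture. A call takes as long as a camera call.
- manip.look_for(camera, target): "rect" ([left, top, right, bottom] in pixels, round what is visible of it).
- manip.tip_of(camera, target): "centre" ([row, column] in pixels: a listed point, or the origin of a listed thing).
The state is a dict: "t": time; "q": joint angles; "joint_velocities": joint speeds; "tau": joint torques, N m; "eef_pos": TCP position; "orientation": TCP orientation; "force": force on the tool from outside, world axes, zero at the start; "torque": the same for the moment, N m; "grip_width": finger opening in mm; "grip_force": force on a finger pad.
Only numpy, scipy, OpenCV 4.12 (cv2) and the standard library are available. Lean on these libraries where they do the work, as an engineer would, in place of code of your own. Each camera call takes 0.05 s, during which the arm holds its last target. There are 200 camera calls.

## Task

The two pressure screws on top of the etching press must be set alike. With closed fingertips, gently push the handle of the robot's right-hand screw round by its arm until its long pointer points the same way as the left screw's pointer, then push the ball-ended lock lever in the middle of the crossbar to the robot's left, all the way over against its stop pin. Only push, never grip, and leave the left screw's setting and the things standing around the press as they are.

Things in the scene. Friction and masses are not known exactly. Their poses are not given: they have to be found in the camera images.
- press: Grey table-top etching press, fixed. Origin on the bench under the middle of its crossbar (60 mm wide, along y, top 200 mm high); its -x faces the robot, +y is the robot's left. Cheeks at y = -160 and +160 mm; steel bed 93 mm high from x = -130 to +250 mm. Spoked drive wheel (fixed, radius 112 mm, centre 120 mm high) upright outside the left cheek at y = +212 mm: not part of the job.
- right_screw (a joint): Turn of the right-hand screw (press y = -160 mm), rad. 0: long pointer points along the press's -x (at the robot); grows clockwise seen from above: at +pi/2 it points along the press's +y. Range -1.6 to 1.6, starts at -1.3 to -0.5. Steady friction of about 0.12 N m, no spring: stays where it is left.
- left_screw (a joint): The same for the left-hand (press y = +160 mm) screw: the setting to copy, between -0.2 and 0.8. Must not be turned.
- lock_lever (a joint): Turn of the lock lever, rad. 0: points along the press's -x; grows clockwise seen from above; at 1.5 it meets its stop and lies along the crossbar towards the press's +y (locked). Starts at 0 to 0.35, about 0.12 N m friction, no spring.
- right_screw_axis (a point): On the right screw's axis, at mid height of its arms. Hub radius 16 mm. Dark steel handle: one long flat pointer arm, 10 mm wide, 73 mm from axis to pointed end, underside 222 and top 234 mm above the bench; two short arms (48 mm) with 16 mm black balls, 120 degrees either side of the pointer. Round dial below: radius 60, top 206 mm above the bench.
- right_screw_tip (a point): Point of the right-hand screw's long pointer, 72 mm from the axis, 228 mm above the bench; turns with the handle, its -x axis is the pointing direction.
- left_screw_axis (a point): On the axis of the left-hand screw, 228 mm above the bench; handle and dial the same as the right one's.
- left_screw_tip (a point): Point of the left-hand screw's long pointer, as on the right.
- lock_axis (a point): Pivot of the lock lever, in the middle of the crossbar, 228 mm above the bench. Bright steel bar 10 mm wide, underside 222 and top 234 mm above the bench, with a black 20 mm ball centred 60 mm from the pivot. The stop pin (8 mm thick, top 236 mm high) stands on the crossbar at press x = +12, y = +45 mm.
- lock_ball (a point): Centre of the lock lever's ball, 60 mm from the pivot; turns with the lever.
- tin: Loose bystander: yellow round tin with a white lid and label, 76 mm diameter, 115 mm high, right of the press. Origin under its centre.
- ink_jar: Loose bystander: amber jar with black cap and white label, 60 mm diameter, 70 mm high, left of the press. Origin under its centre.
- brayer: Loose bystander: ink roller lying right of the press, black roller 40 mm diameter, 100 mm long along its y, wooden handle to its -x, 125 mm long in all. Origin on the bench under the roller.

How it is judged (in metres and radians):
On the way, in this order (a step that is already met when the one before it is completed fails the run):
1. the right-hand pointer points the same way as the left one and rests there (angle between the x axis of right_screw_tip and the x axis of left_screw_tip, either way round below 0.12 rad and velocity of joint right_screw between -0.05 and 0.05 rad/s), for 0.3 s.
2. then the lock lever is pushed over to its stop (value of joint lock_lever above 1.3 rad), for 0.2 s.
At the end, for the whole second after the job is handed in: The two pointers are parallel within 0.12 rad (7 degrees), the lock lever stands beyond 1.3 rad (stop at 1.5), all at rest; the left pointer's tip is within 7 mm of its start and every bystander within 15 mm (all of step 1 and value of joint lock_lever above 1.3 rad and velocity of joint left_screw between -0.05 and 0.05 rad/s and velocity of joint lock_lever between -0.05 and 0.05 rad/s and distance of left_screw_tip from where it was at the start of the episode below 0.007 m and distance of each of tin, ink_jar, brayer from where it was at the start of the episode below 0.015 m); the robot touches nothing.
It fails at once if the left screw was turned (tip moved more than 7 mm) (distance of left_screw_tip from where it was at the start of the episode above 0.007 m).
It fails at once if a handle was gripped or the press was pushed hard (more than 35 N from the fingers) (contact force between the fingers and press above 35 N).
It fails at once if the arm struck the press (contact force between the arm and press above 35 N).
It fails at once if a bystander was lifted or shoved (more than 15 mm) (distance of any of tin, ink_jar, brayer from where it was at the start of the episode above 0.015 m).
It also fails if it takes over 54 s, if anything falls off the work surface, if the arm or the gripper's body presses on something with over 40 N, if the wrist force passes 120 N, or if a joint passes its speed limit or range.

## Working session

There is one attempt and no reset: what is moved stays moved. The work goes in short steps, Python scripts to look and compute and a tool call to move; the robot and the scene stay as the last step left them, time stands still between calls to the robot, and variables do not carry over. Pictures are saved under pics/ and viewed, at most 11 in all, crops included, and the job is handed in when it is done.

Besides the shell and the picture viewer there is one more tool, called after ">>>" as name(argument=value, ...), one argument or row to a line, values as JSON. play_rows: Moves the arm, as the interface text tells. Its arguments: {"type":"object","properties":{"rows":{"type":"array","items":{"type":"object","properties":{"wx":{"type":"number"},"wy":{"type":"number"},"wz":{"type":"number"},"x":{"type":"number"},"y":{"type":"number"},"z":{"type":"number"},"claw":{"type":"number"}}}},"newtons":{"type":"number"}},"required":["rows"]}

```bash
mkdir -p pics
cat > h.py <<'E'
from bench import manip
import numpy as np, cv2
from scipy.spatial.transform import Rotation as R
def ray(cam,rc,P=None):
    P=P or manip.camera_params(cam);K=np.array(P['K']);D=np.array(P['D'],float);T=np.array(P['pose'])
    u=cv2.undistortPoints(np.array([[[rc[1],rc[0]]]],float),K,D)[0,0]
    d=T[:3,:3]@np.array([u[0],-u[1],-1]);return T[:3,3],d/np.linalg.norm(d)
def onz(cam,rc,z,P=None):
    o,d=ray(cam,rc,P);return o+d*(z-o[2])/d[2]
def tri(r):
    A=sum(np.eye(3)-np.outer(d,d) for o,d in r);b=sum((np.eye(3)-np.outer(d,d))@o for o,d in r)
    p=np.linalg.solve(A,b);return p,[np.linalg.norm(np.cross(p-o,d)) for o,d in r]
E
python3 - <<'E'
from h import *
np.set_printoptions(precision=1,suppress=True)
s=manip.read_state();print(s['t'],s['eef_pos'],s['orientation'],s['force'],manip.tip_reach)
for c in('side','top'):
    cv2.imwrite(f'pics/{c}0.png',manip.read_camera(c));print(c,np.array(manip.camera_params(c)['pose'])[:3,3])
names=['right_screw_axis','right_screw_tip','left_screw_axis','left_screw_tip','lock_axis','lock_ball','press','tin','ink_jar','brayer']
for n in names:
    rr=[]
    for c in('side','top'):
        for f in manip.tip_of(c,n)[:2]:
            z=228 if '_' in n and n!='ink_jar' else 0
            print(n,c,round(f['conf'],2),np.round(f['centre']),onz(c,f['centre'],z))
E
```

```text
0.0 [129.9 533.9 303.1] [-0.4 -3.1  0. ] [-0.6 -0.5  1. ] 72.6
side [-364.6 -894.1 1104.5]
top [ 259.1   22.  1588.5]
right_screw_axis side 0.51 [202. 352.] [556.6 -86.  228. ]
right_screw_axis top 0.58 [172. 372.] [ 560.9 -101.6  228. ]
right_screw_tip side 0.67 [218. 356.] [ 508.8 -147.6  228. ]
right_screw_tip top 0.51 [186. 394.] [ 516.8 -165.6  228. ]
left_screw_axis side 0.58 [165. 265.] [499.  239.4 228. ]
left_screw_axis top 0.77 [190. 266.] [497.7 213.8 228. ]
left_screw_axis top 0.34 [173. 372.] [ 556.4 -102.5  228. ]
left_screw_tip top 0.7 [217. 267.] [418.3 207.3 228. ]
lock_axis side 0.66 [339. 394.] [ 262.  -489.8  228. ]
lock_axis side 0.64 [185. 305.] [513.6  68.8 228. ]
lock_axis top 0.42 [180. 319.] [530.4  55.9 228. ]
lock_ball side 0.47 [193. 297.] [469.4  53.  228. ]
lock_ball top 0.52 [202. 318.] [465.  58. 228.]
press side 0.64 [242. 307.] [523.6  65.    0. ]
press top 0.9 [196. 320.] [520.3  57.7   0. ]
tin side 0.59 [340. 396.] [ 427.1 -390.6    0. ]
tin top 0.76 [227. 452.] [ 424.1 -395.3    0. ]
tin top 0.49 [202. 317.] [498.5  65.8   0. ]
ink_jar side 0.78 [190. 236.] [528.3 463.3   0. ]
ink_jar top 0.51 [194. 210.] [519.4 437.2   0. ]
brayer side 0.6 [306. 436.] [ 606.6 -389.     0. ]
brayer top 0.91 [176. 448.] [ 600.8 -386.7    0. ]
```

Run:
```python
import cv2
a=cv2.imread('pics/top0.png')[120:270,180:480];cv2.imwrite('pics/top0c.png',cv2.resize(a,None,fx=2.66,fy=2.66,interpolation=2))
```

```text
(no output)
```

View pics/top0c.png

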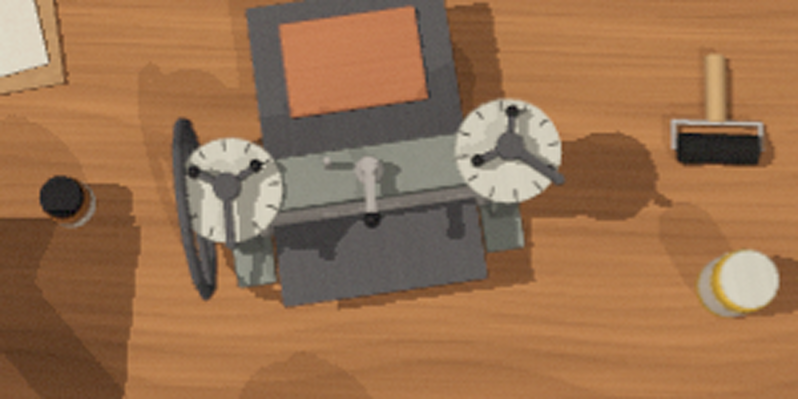

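View pics/side0.png

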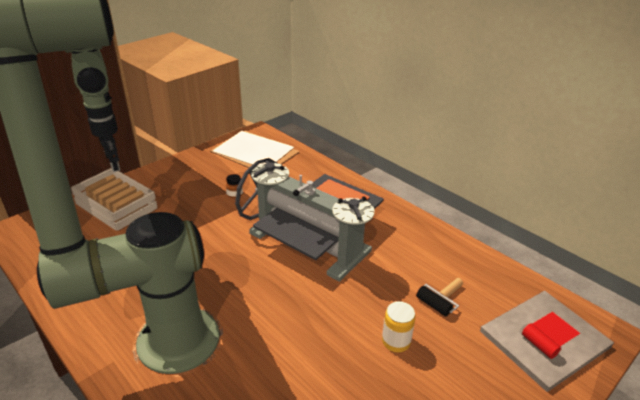

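The top crop shows the right pointer at crop pixel (562,182) from its hub at (511,147), pointing right and towards the robot. The left pointer runs from (228,187) to (230,240). The lock lever runs from (369,170) to (372,219), and the stop is left of it at about (328,160). The side view agrees: tin at (398,325), brayer at (438,298), jar at (233,185).

```bash
cat >> h.py <<'E'
def go(pos,xdir=None):
    """print tool-frame shift cm and wz to reach TCP pos, tool down with tool x along world angle xdir"""
    s=manip.read_state();M=R.from_rotvec(s['orientation']);d=M.inv().apply(np.array(pos)-s['eef_pos'])/10
    w=[0,0,0]
    if xdir is not None:
        x=np.array([np.cos(xdir),np.sin(xdir),0]);z=np.array([0,0,-1.]);N=R.from_matrix(np.c_[x,np.cross(z,x),z]);w=(M.inv()*N).as_rotvec()
    print('shift cm',np.round(d,2),'w',np.round(w,3),'t',round(s['t'],2))
E
python3 - <<'E'
from h import *
s=manip.read_state();print(R.from_rotvec(s['orientation']).as_matrix().round(3))
go([130,534,420]);go([420,60,460]);go([420,60,460],0);go([420,60,460],np.pi)
P=manip.camera_params('wrist');T=np.array(P['pose']);M=R.from_rotvec(s['orientation'])
print('cam in tool',M.inv().apply(T[:3,3]-s['eef_pos']),M.inv().as_matrix()@T[:3,:3],P['K'])
E
```

```text
[[-0.972  0.237 -0.   ]
 [ 0.237  0.972  0.   ]
 [ 0.     0.    -1.   ]]
shift cm [ -0.    -0.04 -11.61] w [0 0 0] t 1.1
shift cm [-39.39 -39.24 -15.61] w [0 0 0] t 1.1
shift cm [-39.39 -39.24 -15.61] w [-0.    -0.     2.903] t 1.1
shift cm [-39.39 -39.24 -15.61] w [ 0.    -0.    -0.239] t 1.1
cam in tool [ 80.75964497  -0.63726405 -70.68266546] [[-7.14367704e-04  9.48455054e-01  3.16910872e-01]
 [ 9.99999744e-01  6.62356412e-04  2.71850044e-04]
 [ 4.79296006e-05  3.16910985e-01 -9.48455284e-01]] [[317.51340966   0.         316.5816745 ]
 [  0.         317.51340966 199.32833689]
 [  0.           0.           1.        ]]
```

>>> play_rows(
  rows=[
    {"z": -4,"claw": 1},
    {"z": -8,"claw": 1},
    {"x": -5,"y": -4,"z": -12,"claw": 1},
    {"x": -8,"y": -6,"z": -15,"wz": -0.05,"claw": 1},
    {"x": -11,"y": -9,"z": -17.6,"wz": -0.1,"claw": 1},
    {"x": -14,"y": -12,"z": -17.6,"wz": -0.15,"claw": 1},
    {"x": -17,"y": -15,"z": -17.6,"wz": -0.2,"claw": 1},
    {"x": -20,"y": -18,"z": -17.6,"wz": -0.239,"claw": 1},
    {"x": -23,"y": -20,"z": -17.6,"wz": -0.239,"claw": 1},
    {"x": -26,"y": -23,"z": -17.6,"wz": -0.239,"claw": 1},
    {"x": -29,"y": -26,"z": -17.6,"wz": -0.239,"claw": 1},
    {"x": -32,"y": -28,"z": -17.6,"wz": -0.239,"claw": 1},
    {"x": -35,"y": -31,"z": -17.6,"wz": -0.239,"claw": 1},
    {"x": -38,"y": -33,"z": -17.6,"wz": -0.239,"claw": 1},
    {"x": -41,"y": -36,"z": -17.6,"wz": -0.239,"claw": 1},
    {"x": -45,"y": -38,"z": -17.6,"wz": -0.239,"claw": 1},
    {"x": -45,"y": -38,"z": -17.6,"wz": -0.239,"claw": 1},
    {"x": -45,"y": -38,"z": -17.6,"wz": -0.239,"claw": 1},
  ],
)

```text
invalid input at $.rows[0]: expected keys wx, wy, wz, x, y, z, claw
```

Run:
```python
from h import *
np.set_printoptions(precision=1,suppress=True)
s=manip.read_state();print(s['t'],s['eef_pos'],s['orientation'],s['q'],s['force'],s['grip_width'])
P=manip.camera_params('wrist');im=manip.read_camera('wrist');cv2.imwrite('pics/w1.png',im)
import pickle;pickle.dump(P,open('w1.pkl','wb'))
for n in ['right_screw_axis','right_screw_tip','left_screw_axis','left_screw_tip','lock_axis','lock_ball']:
    for f in manip.tip_of('wrist',n)[:2]: print(n,round(f['conf'],2),np.round(f['centre'],1),onz('wrist',f['centre'],228,P))
```

```text
1.1 [130.1 534.4 303.9] [-0.4 -3.1 -0. ] [ 1.2  0.3 -0.2  1.1  0.   1.4] [-0.3  0.1 -0.1] 85.26971319548049
```

View pics/w1.png

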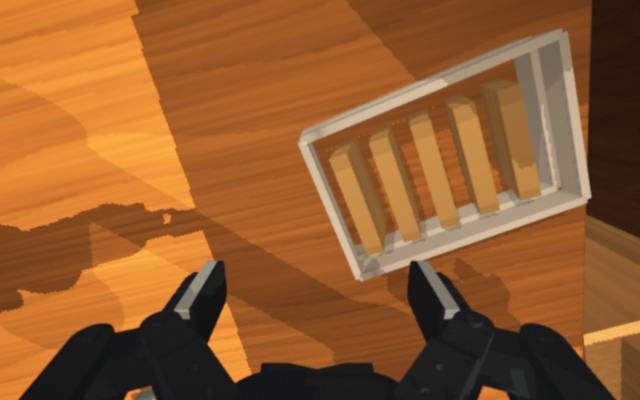

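The wrist picture shows the brown slats in their tray at about (450,160) and the open fingers at the bottom, because the move was refused. Every row needs all seven keys.

>>> play_rows(
  rows=[
    {"wx": 0,"wy": 0,"wz": 0,"x": 0,"y": 0,"z": -4,"claw": 1},
    {"wx": 0,"wy": 0,"wz": 0,"x": 0,"y": 0,"z": -8,"claw": 1},
    {"wx": 0,"wy": 0,"wz": -0.05,"x": -3,"y": -2,"z": -11,"claw": 1},
    {"wx": 0,"wy": 0,"wz": -0.1,"x": -6,"y": -4,"z": -13,"claw": 1},
    {"wx": 0,"wy": 0,"wz": -0.15,"x": -9,"y": -6,"z": -15,"claw": 1},
    {"wx": 0,"wy": 0,"wz": -0.2,"x": -13,"y": -9,"z": -17,"claw": 1},
    {"wx": 0,"wy": 0,"wz": -0.24,"x": -16,"y": -11,"z": -17.6,"claw": 1},
    {"wx": 0,"wy": 0,"wz": -0.24,"x": -19,"y": -13,"z": -17.6,"claw": 1},
    {"wx": 0,"wy": 0,"wz": -0.24,"x": -22,"y": -15,"z": -17.6,"claw": 1},
    {"wx": 0,"wy": 0,"wz": -0.24,"x": -26,"y": -18,"z": -17.6,"claw": 1},
    {"wx": 0,"wy": 0,"wz": -0.24,"x": -29,"y": -20,"z": -17.6,"claw": 1},
    {"wx": 0,"wy": 0,"wz": -0.24,"x": -32,"y": -22,"z": -17.6,"claw": 1},
    {"wx": 0,"wy": 0,"wz": -0.24,"x": -35,"y": -24,"z": -17.6,"claw": 1},
    {"wx": 0,"wy": 0,"wz": -0.24,"x": -39,"y": -27,"z": -17.6,"claw": 1},
    {"wx": 0,"wy": 0,"wz": -0.24,"x": -42,"y": -29,"z": -17.6,"claw": 1},
    {"wx": 0,"wy": 0,"wz": -0.24,"x": -45,"y": -31,"z": -17.6,"claw": 1},
    {"wx": 0,"wy": 0,"wz": -0.24,"x": -49,"y": -33,"z": -17.6,"claw": 1},
    {"wx": 0,"wy": 0,"wz": -0.24,"x": -53,"y": -36,"z": -17.6,"claw": 1},
    {"wx": 0,"wy": 0,"wz": -0.24,"x": -53,"y": -36,"z": -17.6,"claw": 1},
    {"wx": 0,"wy": 0,"wz": -0.24,"x": -53,"y": -36,"z": -17.6,"claw": 1},
  ],
)

```text
t: 3.12
eef_pos: [561.6, 56.6, 478.5]
orientation: [-0.005, -3.14, 0.001]
force: [-0.8, -0.8, -0.8]
grip_width: -0.0
grip_force: 0.0
```

```bash
cat > look.py <<'E'
from h import *
import sys,pickle
np.set_printoptions(precision=2,suppress=True)
s=manip.read_state();print(s['t'],s['eef_pos'],s['orientation'],s['q'],s['force'],s['grip_width'])
P=manip.camera_params('wrist');im=manip.read_camera('wrist');cv2.imwrite(f'pics/{sys.argv[1]}.png',im)
o={}
for n in ['right_screw_axis','right_screw_tip','left_screw_axis','left_screw_tip','lock_axis','lock_ball']:
    for i,f in enumerate(manip.tip_of('wrist',n)[:2]):
        if i==0:o[n]=ray('wrist',f['centre'],P)
        print(n,round(f['conf'],2),np.round(f['centre'],1),onz('wrist',f['centre'],228,P))
pickle.dump((P,o),open(sys.argv[1]+'.pkl','wb'))
E
python3 look.py w2
```

```text
3.1167 [561.63  56.58 478.5 ] [-0.01 -3.14  0.  ] [-0.03  0.31  0.23  1.49 -0.   -0.03] [-0.83 -0.75 -0.82] -0.019749526125349838
right_screw_axis 0.75 [110.9 482.3] [497.43 217.38 228.  ]
right_screw_axis 0.68 [161.9 166.7] [546.58 -98.02 228.  ]
right_screw_tip 0.57 [126.8  97.6] [ 511.17 -160.84  228.  ]
left_screw_axis 0.91 [111.2 482.8] [497.71 217.91 228.  ]
left_screw_axis 0.17 [ 31.2 485.5] [427.9  208.99 228.  ]
left_screw_tip 0.69 [ 30.4 486.5] [427.26 209.78 228.  ]
lock_axis 0.87 [140.  323.6] [524.88  62.81 228.  ]
lock_ball 0.58 [ 73.8 316.1] [463.01  55.55 228.  ]
```

View pics/w2.png

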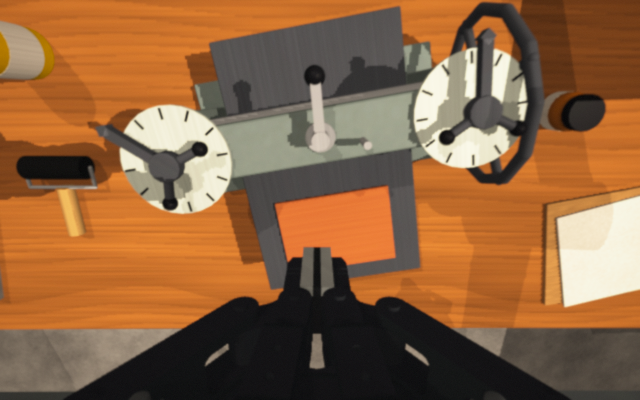

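The wrist view shows the left hub at (484,112) with its tip at (487,32), and the right hub at (168,167) with its tip at (97,125). The lock pivot is at (320,139) and its ball at (315,74). The axes come out 319 mm apart (given 320) and the pointers 71–72 mm long, so this fits. The right pointer needs about 54° clockwise. I'll go above its far side and take a second view.

Run:
```python
from h import *
go([546,-155,410],np.radians(150.6))
```

```text
shift cm [  1.39 -21.55   7.05] w [0.    0.001 0.516] t 3.47
```

>>> play_rows(
  rows=[
    {"wx": 0,"wy": 0,"wz": 0.06,"x": 0.2,"y": -3,"z": 1,"claw": 1},
    {"wx": 0,"wy": 0,"wz": 0.14,"x": 0.4,"y": -6,"z": 2,"claw": 1},
    {"wx": 0,"wy": 0,"wz": 0.22,"x": 0.6,"y": -9,"z": 3,"claw": 1},
    {"wx": 0,"wy": 0,"wz": 0.3,"x": 0.8,"y": -12,"z": 4,"claw": 1},
    {"wx": 0,"wy": 0,"wz": 0.38,"x": 1,"y": -15,"z": 5,"claw": 1},
    {"wx": 0,"wy": 0,"wz": 0.46,"x": 1.2,"y": -18,"z": 6,"claw": 1},
    {"wx": 0,"wy": 0,"wz": 0.516,"x": 1.4,"y": -21.5,"z": 7,"claw": 1},
    {"wx": 0,"wy": 0,"wz": 0.516,"x": 1.4,"y": -21.5,"z": 7,"claw": 1},
    {"wx": 0,"wy": 0,"wz": 0.516,"x": 1.4,"y": -21.5,"z": 7,"claw": 1},
  ],
)

```text
t: 4.22
eef_pos: [545.6, -156.4, 409.4]
orientation: [-0.802, -3.036, -0.001]
force: [-0.5, 0.2, 0.4]
grip_width: -0.1
grip_force: 0.0
```

```bash
python3 look.py w3
python3 - <<'E'
from h import *
import pickle
a=pickle.load(open('w2.pkl','rb'))[1];b=pickle.load(open('w3.pkl','rb'))[1]
for n in a:
    if n in b: print(n,*tri([a[n],b[n]]))
E
```

```text
4.2167 [ 545.57 -156.4   409.42] [-0.8  -3.04 -0.  ] [-0.41  0.32  0.06  1.32  0.    0.11] [-0.47  0.17  0.43] -0.14388897345182136
right_screw_axis 0.62 [168.2 383.5] [552.   -98.19 228.  ]
right_screw_tip 0.78 [164.7 289.2] [ 511.74 -163.13  228.  ]
left_screw_axis 0.47 [ 28.6 568.8] [525.87  59.63 228.  ]
left_screw_tip 0.52 [169.  381.6] [551.84 -99.82 228.  ]
lock_axis 0.77 [ 27.9 570.7] [526.09  60.91 228.  ]
lock_ball 0.36 [ 57.7 445.6] [500.29 -23.12 228.  ]
right_screw_axis [ 421.11736746 -114.83643317  821.50879191] [np.float64(54.26646527282444), np.float64(54.26646527282432)]
right_screw_tip [ 511.97550714 -163.88103091  223.61265873] [np.float64(0.39324939535405035), np.float64(0.3932493953540638)]
left_screw_axis [ 561.03372947  369.51423423 -152.95265514] [np.float64(56.89368904214047), np.float64(56.89368904214033)]
left_screw_tip [461.64966203 -76.96577769 697.50449798] [np.float64(73.3463608308521), np.float64(73.34636083085218)]
lock_axis [525.93786796  62.8015896  225.31866788] [np.float64(0.6849602868505094), np.float64(0.6849602868506158)]
lock_ball [484.89273864  43.06434553  84.73971254] [np.float64(32.19987987160356), np.float64(32.199879871603606)]
```

View pics/w3.png

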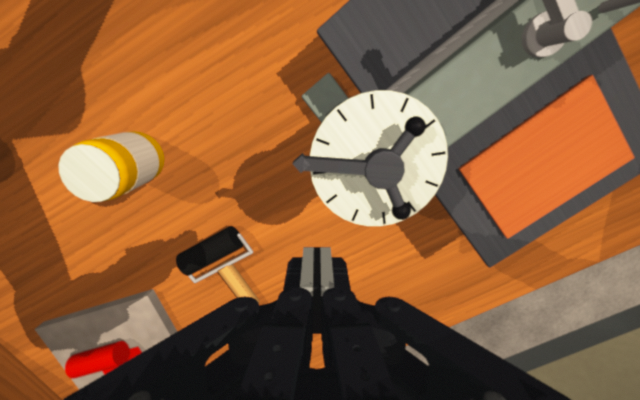

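The second view shows the right hub at (384,168), its tip at (300,164), and the fingers at (317,255) over the free far side. Triangulation puts the tip 224 mm high and the lock axis 225 mm (228 given), which is fine. Now I'll descend.

>>> play_rows(
  rows=[
    {"wx": 0,"wy": 0,"wz": 0,"x": -0.2,"y": 0.1,"z": 3,"claw": 1},
    {"wx": 0,"wy": 0,"wz": 0,"x": -0.2,"y": 0.1,"z": 6,"claw": 1},
    {"wx": 0,"wy": 0,"wz": 0,"x": -0.2,"y": 0.1,"z": 9,"claw": 1},
    {"wx": 0,"wy": 0,"wz": 0,"x": -0.2,"y": 0.1,"z": 11,"claw": 1},
    {"wx": 0,"wy": 0,"wz": 0,"x": -0.2,"y": 0.1,"z": 12.2,"claw": 1},
    {"wx": 0,"wy": 0,"wz": 0,"x": -0.2,"y": 0.1,"z": 12.2,"claw": 1},
    {"wx": 0,"wy": 0,"wz": 0,"x": -0.2,"y": 0.1,"z": 12.2,"claw": 1},
  ],
)

```text
t: 5.15
eef_pos: [548.3, -155.3, 287.8]
orientation: [-0.798, -3.037, -0.0]
force: [-0.1, 0.6, 1.0]
grip_width: 0.1
grip_force: 0.0
```

```bash
cat > arc.py <<'E'
from h import *
import sys
# arc.py Ax Ay r off z  phi...   (tool x along push direction, clockwise)
a=list(map(float,sys.argv[1:]));A=np.array(a[:2]);r,off,z=a[2:5]
s=manip.read_state();print(s['t'],np.round(s['eef_pos'],1),np.round(s['force'],1))
for p in a[5:]:
    f=np.radians(p);u=np.array([np.cos(f),np.sin(f)]);t=np.array([u[1],-u[0]])
    F=A+r*u-off*t;print(p,end=' ');go([*F,z],f-np.pi/2)
E
python3 arc.py 550.5 -98 51 16 287.5 240 230 220 210 200 195 190 186
```

```text
5.15 [ 548.3 -155.3  287.8] [-0.1  0.6  1. ]
240.0 shift cm [ 1.07 -0.02  0.03] w [-0.    -0.001  0.01 ] t 5.15
230.0 shift cm [ 1.99 -0.21  0.03] w [-0.    -0.001  0.184] t 5.15
220.0 shift cm [ 2.92 -0.24  0.03] w [-0.    -0.001  0.359] t 5.15
210.0 shift cm [ 3.84 -0.11  0.03] w [-0.    -0.001  0.533] t 5.15
200.0 shift cm [4.72 0.18 0.03] w [-0.    -0.001  0.708] t 5.15
195.0 shift cm [5.14 0.38 0.03] w [-0.001 -0.001  0.795] t 5.15
190.0 shift cm [5.55 0.62 0.03] w [-0.001 -0.001  0.882] t 5.15
186.0 shift cm [5.85 0.84 0.03] w [-0.001 -0.001  0.952] t 5.15
```

>>> play_rows(
  rows=[
    {"wx": 0,"wy": 0,"wz": 0,"x": 0.5,"y": 0,"z": 0,"claw": 1},
    {"wx": 0,"wy": 0,"wz": 0.01,"x": 1.0,"y": 0,"z": 0,"claw": 1},
    {"wx": 0,"wy": 0,"wz": 0.1,"x": 1.5,"y": -0.12,"z": 0,"claw": 1},
    {"wx": 0,"wy": 0,"wz": 0.18,"x": 2.0,"y": -0.2,"z": 0,"claw": 1},
    {"wx": 0,"wy": 0,"wz": 0.27,"x": 2.45,"y": -0.23,"z": 0,"claw": 1},
    {"wx": 0,"wy": 0,"wz": 0.36,"x": 2.9,"y": -0.24,"z": 0,"claw": 1},
    {"wx": 0,"wy": 0,"wz": 0.45,"x": 3.4,"y": -0.2,"z": 0,"claw": 1},
    {"wx": 0,"wy": 0,"wz": 0.53,"x": 3.85,"y": -0.1,"z": 0,"claw": 1},
    {"wx": 0,"wy": 0,"wz": 0.62,"x": 4.3,"y": 0.03,"z": 0,"claw": 1},
    {"wx": 0,"wy": 0,"wz": 0.71,"x": 4.7,"y": 0.18,"z": 0,"claw": 1},
    {"wx": 0,"wy": 0,"wz": 0.75,"x": 4.95,"y": 0.28,"z": 0,"claw": 1},
    {"wx": 0,"wy": 0,"wz": 0.8,"x": 5.15,"y": 0.4,"z": 0,"claw": 1},
    {"wx": 0,"wy": 0,"wz": 0.84,"x": 5.35,"y": 0.5,"z": 0,"claw": 1},
    {"wx": 0,"wy": 0,"wz": 0.88,"x": 5.55,"y": 0.6,"z": 0,"claw": 1},
    {"wx": 0,"wy": 0,"wz": 0.88,"x": 5.55,"y": 0.6,"z": 0,"claw": 1},
  ],
)

```text
t: 6.4
eef_pos: [503.4, -123.4, 289.3]
orientation: [2.017, 2.405, 0.001]
force: [0.5, -1.5, 0.7]
grip_width: 0.2
grip_force: 0.5
```

```bash
python3 look.py w4
python3 - <<'E'
from h import *
s=manip.read_state();print(R.from_rotvec(s['orientation']).as_matrix().round(3))
E
```

```text
6.4 [ 503.36 -123.43  289.33] [2.02 2.4  0.  ] [-0.38  0.28 -0.3   0.99 -0.    1.01] [ 0.51 -1.53  0.74] 0.19992137609566332
right_screw_axis 0.78 [240.1 429.3] [551.86 -97.95 228.  ]
right_screw_tip 0.68 [243. 269.] [ 479.75 -112.09  228.  ]
[[-0.175  0.985  0.001]
 [ 0.985  0.175 -0.001]
 [-0.001  0.    -1.   ]]
```

View pics/w4.png

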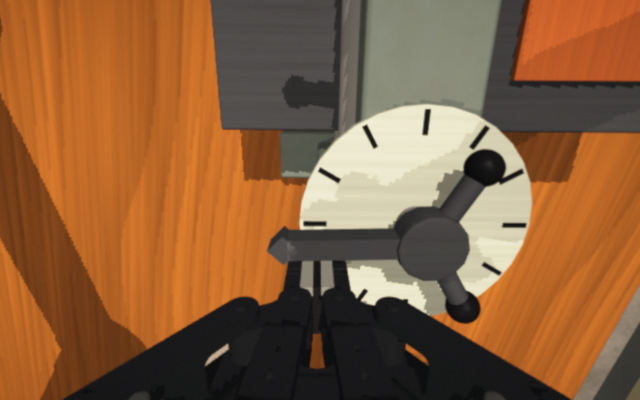

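The pointer lies against the fingers, from hub (432,243) to tip (270,244), so it points at about 190.5° in the world against about 186.3° on the left. I'll nudge it 3.5° more, back off and compare the two.

>>> play_rows(
  rows=[
    {"wx": 0,"wy": 0,"wz": 0.03,"x": 0.15,"y": -0.05,"z": 0,"claw": 1},
    {"wx": 0,"wy": 0,"wz": 0.06,"x": 0.31,"y": -0.1,"z": 0,"claw": 1},
    {"wx": 0,"wy": 0,"wz": 0.06,"x": 0.31,"y": -0.1,"z": 0,"claw": 1},
    {"wx": 0,"wy": 0,"wz": 0.06,"x": 0.31,"y": -0.1,"z": 0,"claw": 1},
    {"wx": 0,"wy": 0,"wz": 0.06,"x": -0.7,"y": -0.1,"z": 0,"claw": 1},
    {"wx": 0,"wy": 0,"wz": 0.06,"x": -1.2,"y": -0.1,"z": -2,"claw": 1},
    {"wx": 0,"wy": 0,"wz": 0,"x": -1.2,"y": 1,"z": -5,"claw": 1},
    {"wx": 0,"wy": 0,"wz": -0.1,"x": -1,"y": 2,"z": -8,"claw": 1},
    {"wx": 0,"wy": 0,"wz": -0.2,"x": 0,"y": 3,"z": -12,"claw": 1},
    {"wx": 0,"wy": 0,"wz": -0.3,"x": 3,"y": 4,"z": -15,"claw": 1},
    {"wx": 0,"wy": 0,"wz": -0.4,"x": 6,"y": 5,"z": -17,"claw": 1},
    {"wx": 0,"wy": 0,"wz": -0.5,"x": 9,"y": 5.5,"z": -19,"claw": 1},
    {"wx": 0,"wy": 0,"wz": -0.6,"x": 12,"y": 6,"z": -19,"claw": 1},
    {"wx": 0,"wy": 0,"wz": -0.72,"x": 15,"y": 6,"z": -19,"claw": 1},
    {"wx": 0,"wy": 0,"wz": -0.84,"x": 17,"y": 6,"z": -19,"claw": 1},
    {"wx": 0,"wy": 0,"wz": -0.96,"x": 17,"y": 6,"z": -19,"claw": 1},
    {"wx": 0,"wy": 0,"wz": -1.08,"x": 17,"y": 6,"z": -19,"claw": 1},
    {"wx": 0,"wy": 0,"wz": -1.2,"x": 17,"y": 6,"z": -19,"claw": 1},
    {"wx": 0,"wy": 0,"wz": -1.32,"x": 17,"y": 6,"z": -19,"claw": 1},
    {"wx": 0,"wy": 0,"wz": -1.4,"x": 17,"y": 6,"z": -19,"claw": 1},
  ],
)

```text
t: 8.42
eef_pos: [532.3, 54.4, 477.3]
orientation: [0.018, -3.14, -0.001]
force: [-0.1, 0.7, 0.2]
grip_width: -0.2
grip_force: 0.0
```

```bash
python3 look.py w5
python3 - <<'E'
import cv2
a=cv2.imread('pics/w5.png')[0:250];cv2.imwrite('pics/w5c.png',cv2.resize(a,None,fx=1.25,fy=1.25,interpolation=2))
E
```

```text
8.4167 [532.32  54.36 477.33] [ 0.02 -3.14 -0.  ] [-0.04  0.25  0.14  1.46  0.   -0.05] [-0.08  0.71  0.24] -0.17439231106113978
right_screw_axis 0.74 [189.5 173.4] [548.56 -96.6  228.  ]
right_screw_tip 0.68 [120.7 151.6] [ 478.35 -108.63  228.  ]
left_screw_axis 0.91 [142.  480.8] [495.7  217.72 228.  ]
left_screw_tip 0.63 [ 68.2 484.1] [427.37 208.84 228.  ]
lock_ball 0.72 [106.5 319.4] [463.17  55.64 228.  ]
```

View pics/w5c.png

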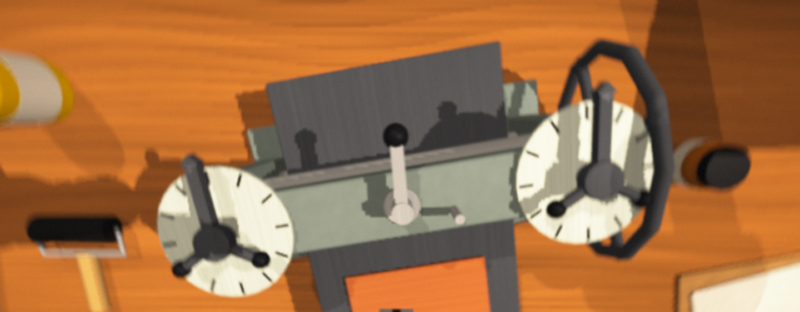

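The crop shows the right pointer running from (214,241) to (193,160) and the left from (601,180) to (605,90). The lock lever is untouched, from (401,208) to (396,135). I'll refine both angles on an image rectified to the pointer plane.

```bash
cat > rect.py <<'E'
from h import *
import pickle,sys
P,_=pickle.load(open(sys.argv[1]+'.pkl','rb'));im=cv2.imread(f'pics/{sys.argv[1]}.png');K=np.array(P['K']);D=np.array(P['D'],float);T=np.array(P['pose'])
out=[]
for nm,(ax,ay) in {'R':(551,-98),'L':(497.5,217.7)}.items():
    g=np.arange(-90,90,.5);X,Y=np.meshgrid(g,-g)  # col=+x world, row=-y
    W=np.stack([ax+X,ay+Y,np.full(X.shape,233.)],-1).reshape(-1,3)
    C=(W-T[:3,3])@T[:3,:3];C=C*[1,-1,-1]
    p=cv2.projectPoints(C,np.zeros(3),np.zeros(3),K,D)[0].reshape(*X.shape,2).astype(np.float32)
    o=cv2.remap(im,p[...,0],p[...,1],cv2.INTER_LINEAR);out.append(o)
    dark=o.max(2)<90;dist=np.hypot(X,Y);an=np.degrees(np.arctan2(Y,X))%360
    m=dark&(dist>22)&(dist<56)&(abs(an-187)<28)
    m=m.astype(np.uint8);n,l,st,_=cv2.connectedComponentsWithStats(m);k=1+np.argmax(st[1:,4]);m=l==k
    pts=np.c_[X[m],Y[m]].astype(np.float32);v=cv2.fitLine(pts,cv2.DIST_HUBER,0,.01,.01).ravel()
    print(nm,len(pts)/4,'angle',np.degrees(np.arctan2(v[1],v[0]))%180+180,'line pt',v[2:]); o[m]=(0.5*o[m]+[0,0,127]).astype(np.uint8)
cv2.imwrite('pics/rect.png',np.hstack(out))
E
python3 rect.py w5; python3 rect.py w2
```

```text
R 441.25 angle 187.60417 line pt [-39.11414    -3.7044785]
L 194.0 angle 186.67276 line pt [-36.836315 -12.277572]Traceback (most recent call last):
  File "rect.py", line 13, in <module>
    m=m.astype(np.uint8);n,l,st,_=cv2.connectedComponentsWithStats(m);k=1+np.argmax(st[1:,4]);m=l==k
                                                                          ~~~~~~~~~^^^^^^^^^^
    return _wrapfunc(a, 'argmax', axis=axis, out=out, **kwds)
    return bound(*args, **kwds)
ValueError: attempt to get argmax of an empty sequence
```

```bash
python3 rect.py w5 >/dev/null
```

```text
(no output)
```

View pics/rect.png

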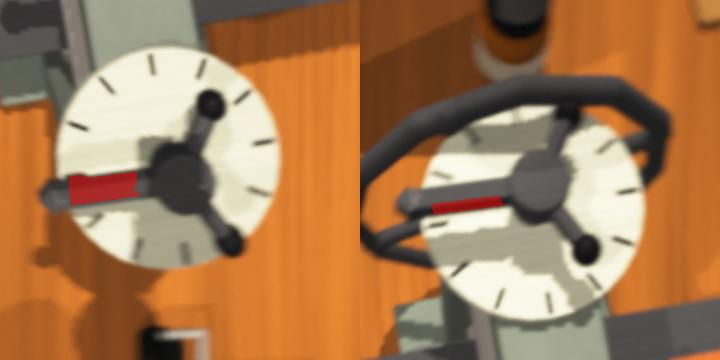

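Both rectified pointers measure nearly alike, right 187.6° from the bar fit and left 186.7°. Cross-checks from the hub, tip and ball positions in the picture also agree within 1.5°. Next is the lock lever.

```bash
python3 arc.py 524.2 60 34 30 287.5 184
```

```text
8.7667 [532.3  54.4 477.7] [-0.1  0.5 -0.6]
184.0 shift cm [ 4.   -2.66 19.02] w [-0.    -0.     1.505] t 8.77
```

>>> play_rows(
  rows=[
    {"wx": 0,"wy": 0,"wz": 0.12,"x": 0.5,"y": -0.5,"z": 1,"claw": 1},
    {"wx": 0,"wy": 0,"wz": 0.24,"x": 1,"y": -1,"z": 2,"claw": 1},
    {"wx": 0,"wy": 0,"wz": 0.36,"x": 1.5,"y": -1.5,"z": 3,"claw": 1},
    {"wx": 0,"wy": 0,"wz": 0.48,"x": 2,"y": -2,"z": 4,"claw": 1},
    {"wx": 0,"wy": 0,"wz": 0.6,"x": 2.5,"y": -2.6,"z": 5,"claw": 1},
    {"wx": 0,"wy": 0,"wz": 0.72,"x": 3,"y": -2.6,"z": 6,"claw": 1},
    {"wx": 0,"wy": 0,"wz": 0.84,"x": 3.5,"y": -2.6,"z": 7,"claw": 1},
    {"wx": 0,"wy": 0,"wz": 0.96,"x": 4,"y": -2.6,"z": 8,"claw": 1},
    {"wx": 0,"wy": 0,"wz": 1.08,"x": 4,"y": -2.6,"z": 9,"claw": 1},
    {"wx": 0,"wy": 0,"wz": 1.2,"x": 4,"y": -2.6,"z": 10,"claw": 1},
    {"wx": 0,"wy": 0,"wz": 1.32,"x": 4,"y": -2.6,"z": 11,"claw": 1},
    {"wx": 0,"wy": 0,"wz": 1.44,"x": 4,"y": -2.6,"z": 12,"claw": 1},
    {"wx": 0,"wy": 0,"wz": 1.5,"x": 4,"y": -2.6,"z": 14,"claw": 1},
    {"wx": 0,"wy": 0,"wz": 1.5,"x": 4,"y": -2.6,"z": 16,"claw": 1},
    {"wx": 0,"wy": 0,"wz": 1.5,"x": 4,"y": -2.6,"z": 17.5,"claw": 1},
    {"wx": 0,"wy": 0,"wz": 1.5,"x": 4,"y": -2.6,"z": 18.5,"claw": 1},
    {"wx": 0,"wy": 0,"wz": 1.5,"x": 4,"y": -2.6,"z": 19,"claw": 1},
    {"wx": 0,"wy": 0,"wz": 1.5,"x": 4,"y": -2.6,"z": 19,"claw": 1},
  ],
)

```text
t: 10.27
eef_pos: [492.1, 28.4, 287.1]
orientation: [-2.135, -2.303, 0.002]
force: [-0.3, 0.0, 0.7]
grip_width: 0.2
grip_force: 0.0
```

```bash
python3 arc.py 524.2 60 34 16 287.5 184 174 164 154 144 134 124 114 109 105 102
```

```text
10.2667 [492.1  28.4 287.1] [-0.3  0.   0.7]
184.0 shift cm [ 1.33  0.03 -0.04] w [-0.002 -0.     0.006] t 10.27
174.0 shift cm [ 1.95 -0.19 -0.04] w [-0.002 -0.     0.18 ] t 10.27
164.0 shift cm [ 2.59 -0.3  -0.04] w [-0.002 -0.     0.355] t 10.27
154.0 shift cm [ 3.25 -0.3  -0.04] w [-0.002  0.     0.529] t 10.27
144.0 shift cm [ 3.89 -0.19 -0.04] w [-0.002  0.     0.704] t 10.27
134.0 shift cm [ 4.51  0.04 -0.04] w [-0.002  0.     0.878] t 10.27
124.0 shift cm [ 5.08  0.37 -0.04] w [-2.000e-03  1.000e-03  1.053e+00] t 10.27
114.0 shift cm [ 5.58  0.79 -0.04] w [-2.000e-03  1.000e-03  1.228e+00] t 10.27
109.0 shift cm [ 5.8   1.03 -0.04] w [-2.000e-03  1.000e-03  1.315e+00] t 10.27
105.0 shift cm [ 5.96  1.24 -0.04] w [-2.000e-03  1.000e-03  1.385e+00] t 10.27
102.0 shift cm [ 6.07  1.4  -0.04] w [-2.000e-03  1.000e-03  1.437e+00] t 10.27
```

>>> play_rows(
  rows=[
    {"wx": 0,"wy": 0,"wz": 0,"x": 0.7,"y": 0,"z": 0,"claw": 1},
    {"wx": 0,"wy": 0,"wz": 0.01,"x": 1.3,"y": 0,"z": 0,"claw": 1},
    {"wx": 0,"wy": 0,"wz": 0.1,"x": 1.65,"y": -0.1,"z": 0,"claw": 1},
    {"wx": 0,"wy": 0,"wz": 0.18,"x": 1.95,"y": -0.2,"z": 0,"claw": 1},
    {"wx": 0,"wy": 0,"wz": 0.27,"x": 2.3,"y": -0.25,"z": 0,"claw": 1},
    {"wx": 0,"wy": 0,"wz": 0.36,"x": 2.6,"y": -0.3,"z": 0,"claw": 1},
    {"wx": 0,"wy": 0,"wz": 0.45,"x": 2.9,"y": -0.3,"z": 0,"claw": 1},
    {"wx": 0,"wy": 0,"wz": 0.53,"x": 3.25,"y": -0.3,"z": 0,"claw": 1},
    {"wx": 0,"wy": 0,"wz": 0.62,"x": 3.6,"y": -0.25,"z": 0,"claw": 1},
    {"wx": 0,"wy": 0,"wz": 0.7,"x": 3.9,"y": -0.2,"z": 0,"claw": 1},
    {"wx": 0,"wy": 0,"wz": 0.79,"x": 4.2,"y": -0.1,"z": 0,"claw": 1},
    {"wx": 0,"wy": 0,"wz": 0.88,"x": 4.5,"y": 0.05,"z": 0,"claw": 1},
    {"wx": 0,"wy": 0,"wz": 0.96,"x": 4.8,"y": 0.2,"z": 0,"claw": 1},
    {"wx": 0,"wy": 0,"wz": 1.05,"x": 5.1,"y": 0.35,"z": 0,"claw": 1},
    {"wx": 0,"wy": 0,"wz": 1.05,"x": 5.35,"y": 0.58,"z": 0,"claw": 1},
    {"wx": 0,"wy": 0,"wz": 1.05,"x": 5.35,"y": 0.58,"z": 0,"claw": 1},
  ],
)

```text
t: 11.6
eef_pos: [494.3, 82.1, 288.7]
orientation: [3.0, 0.924, -0.0]
force: [-0.8, -3.6, 1.3]
grip_width: -0.1
grip_force: 1.5
```

```bash
python3 look.py w6;python3 arc.py 524.2 60 34 16 287.5 119 114 109 105 102
```

```text
11.6 [494.32  82.12 288.68] [ 3.    0.92 -0.  ] [ 0.02  0.25 -0.34  0.98 -0.    2.56] [-0.82 -3.56  1.28] -0.10998606522766954
left_screw_axis 0.58 [97.8 33.6] [498.56 217.75 228.  ]
left_screw_tip 0.62 [247.7   4.6] [426.81 207.23 228.  ]
left_screw_tip 0.27 [250.5 394.8] [525.73  58.51 228.  ]
lock_axis 0.56 [252.5 392. ] [524.19  58.94 228.  ]
lock_ball 0.71 [236.  263.8] [498.12 112.32 228.  ]
11.95 [494.1  82.3 288.1] [-2.6 -2.   1.9]
119.0 shift cm [-0.05  0.01  0.06] w [-0.    -0.     0.091] t 11.95
114.0 shift cm [ 0.26 -0.09  0.06] w [-0.    -0.     0.178] t 11.95
109.0 shift cm [ 0.58 -0.16  0.06] w [-0.    -0.     0.265] t 11.95
105.0 shift cm [ 0.84 -0.2   0.06] w [-0.    -0.     0.335] t 11.95
102.0 shift cm [ 1.04 -0.21  0.06] w [-0.    -0.     0.388] t 11.95
```

View pics/w6.png

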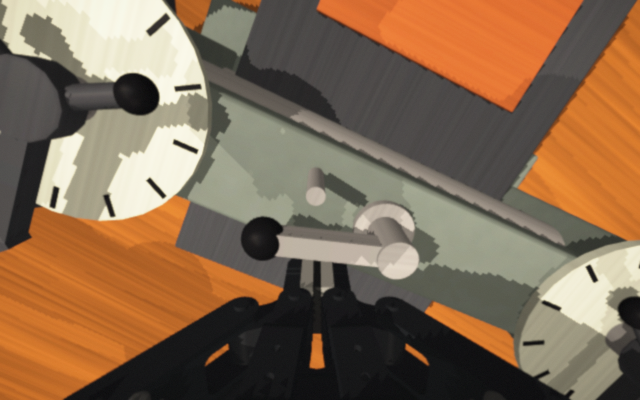

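The lever lies against the fingers, ball at (262,238) and pivot cap at (397,258), at about 116° in the world or 1.28 rad. The stop pin at (316,190) is still clear of it, so about 0.2 rad remains.

>>> play_rows(
  rows=[
    {"wx": 0,"wy": 0,"wz": 0.05,"x": 0.15,"y": -0.04,"z": 0,"claw": 1},
    {"wx": 0,"wy": 0,"wz": 0.09,"x": 0.3,"y": -0.08,"z": 0,"claw": 1},
    {"wx": 0,"wy": 0,"wz": 0.14,"x": 0.45,"y": -0.11,"z": 0,"claw": 1},
    {"wx": 0,"wy": 0,"wz": 0.18,"x": 0.58,"y": -0.14,"z": 0,"claw": 1},
    {"wx": 0,"wy": 0,"wz": 0.18,"x": 0.58,"y": -0.14,"z": 0,"claw": 1},
  ],
)

```text
t: 12.37
eef_pos: [497.8, 86.8, 288.0]
orientation: [-3.073, -0.649, 0.001]
force: [-2.5, -1.2, 4.0]
grip_width: -0.4
grip_force: 1.9
```

```bash
python3 look.py w7
```

```text
12.3667 [497.84  86.83 287.96] [-3.07 -0.65  0.  ] [ 0.03  0.26 -0.33  0.98  0.    2.75] [-2.54 -1.22  3.98] -0.38032924947839014
left_screw_axis 0.97 [163.   30.9] [499.55 216.77 228.  ]
left_screw_tip 0.63 [305.   26.2] [426.31 208.77 228.  ]
lock_axis 0.91 [252.6 394.6] [523.94  58.19 228.  ]
lock_axis 0.44 [304.6  26.9] [426.68 208.49 228.  ]
lock_ball 0.7 [239.8 262.2] [505.4  116.13 228.  ]
```

>>> play_rows(
  rows=[
    {"wx": 0,"wy": 0,"wz": 0.04,"x": 0.12,"y": -0.03,"z": 0,"claw": 1},
    {"wx": 0,"wy": 0,"wz": 0.07,"x": 0.25,"y": -0.05,"z": 0,"claw": 1},
    {"wx": 0,"wy": 0,"wz": 0.07,"x": 0.25,"y": -0.05,"z": 0,"claw": 1},
    {"wx": 0,"wy": 0,"wz": 0.07,"x": 0.25,"y": -0.05,"z": 0,"claw": 1},
  ],
)

```text
t: 13.05
eef_pos: [500.0, 88.4, 287.7]
orientation: [-3.093, -0.544, 0.001]
force: [-3.3, 0.9, 3.7]
grip_width: -0.2
grip_force: 2.1
```

```bash
python3 look.py w8
```

```text
13.05 [500.04  88.38 287.72] [-3.09 -0.54  0.  ] [ 0.03  0.26 -0.33  0.98  0.    2.82] [-3.31  0.94  3.74] -0.1516033530428998
right_screw_tip 0.62 [325.   38.6] [427.09 208.26 228.  ]
left_screw_axis 0.96 [190.   29.6] [498.41 217.51 228.  ]
left_screw_tip 0.67 [327.4  38.7] [425.6  208.09 228.  ]
lock_axis 0.97 [251.9 395.7] [524.77  57.86 228.  ]
lock_ball 0.89 [240.5 261.7] [509.34 117.27 228.  ]
```

View pics/w8.png

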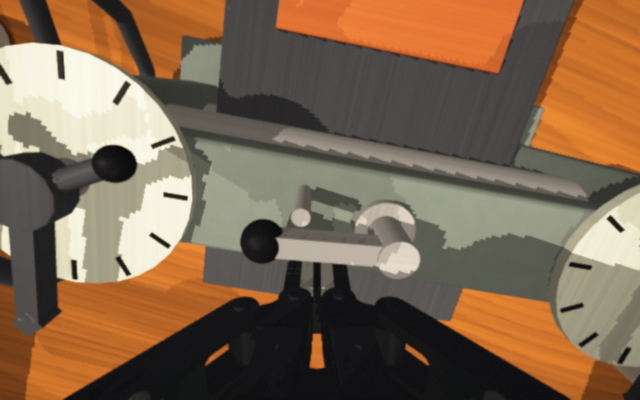

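The lever, with its ball at (262,241), is almost on the pin at (301,217), at about 1.48 rad. One more gentle millimetre or two, then back off and rise.

>>> play_rows(
  rows=[
    {"wx": 0,"wy": 0,"wz": 0,"x": 0.1,"y": 0,"z": 0,"claw": 1},
    {"wx": 0,"wy": 0,"wz": 0,"x": 0.18,"y": 0,"z": 0,"claw": 1},
    {"wx": 0,"wy": 0,"wz": 0,"x": 0.18,"y": 0,"z": 0,"claw": 1},
    {"wx": 0,"wy": 0,"wz": 0,"x": 0.18,"y": 0,"z": 0,"claw": 1},
    {"wx": 0,"wy": 0,"wz": 0,"x": -0.7,"y": 0,"z": 0,"claw": 1},
    {"wx": 0,"wy": 0,"wz": 0,"x": -1.5,"y": 0,"z": -1,"claw": 1},
    {"wx": 0,"wy": 0,"wz": -0.1,"x": -1.5,"y": 0,"z": -4,"claw": 1},
    {"wx": 0,"wy": 0,"wz": -0.2,"x": -1.5,"y": 0,"z": -8,"claw": 1},
    {"wx": 0,"wy": 0,"wz": -0.32,"x": -1,"y": 0,"z": -11,"claw": 1},
    {"wx": 0,"wy": 0,"wz": -0.44,"x": 0,"y": 0,"z": -14,"claw": 1},
    {"wx": 0,"wy": 0,"wz": -0.56,"x": 1,"y": 1,"z": -16,"claw": 1},
    {"wx": 0,"wy": 0,"wz": -0.68,"x": 2,"y": 2,"z": -18,"claw": 1},
    {"wx": 0,"wy": 0,"wz": -0.8,"x": 3,"y": 2.5,"z": -19,"claw": 1},
    {"wx": 0,"wy": 0,"wz": -0.92,"x": 4,"y": 2.5,"z": -19,"claw": 1},
    {"wx": 0,"wy": 0,"wz": -1.04,"x": 5,"y": 2.5,"z": -19,"claw": 1},
    {"wx": 0,"wy": 0,"wz": -1.16,"x": 5,"y": 2.5,"z": -19,"claw": 1},
    {"wx": 0,"wy": 0,"wz": -1.28,"x": 5,"y": 2.5,"z": -19,"claw": 1},
    {"wx": 0,"wy": 0,"wz": -1.4,"x": 5,"y": 2.5,"z": -19,"claw": 1},
    {"wx": 0,"wy": 0,"wz": -1.52,"x": 5,"y": 2.5,"z": -19,"claw": 1},
    {"wx": 0,"wy": 0,"wz": -1.64,"x": 5,"y": 2.5,"z": -19,"claw": 1},
  ],
)

```text
t: 15.07
eef_pos: [556.0, 80.9, 478.9]
orientation: [1.706, 2.635, 0.001]
force: [-0.0, 1.1, 0.1]
grip_width: -0.3
grip_force: 0.0
```

>>> play_rows(
  rows=[
    {"wx": 0,"wy": 0,"wz": -0.12,"x": 0,"y": 0,"z": 0,"claw": 1},
    {"wx": 0,"wy": 0,"wz": -0.24,"x": 0,"y": 0,"z": 0,"claw": 1},
    {"wx": 0,"wy": 0,"wz": -0.36,"x": 0,"y": 0,"z": 0,"claw": 1},
    {"wx": 0,"wy": 0,"wz": -0.48,"x": 0,"y": 0,"z": 0,"claw": 1},
    {"wx": 0,"wy": 0,"wz": -0.6,"x": 0,"y": 0,"z": 0,"claw": 1},
    {"wx": 0,"wy": 0,"wz": -0.72,"x": 0,"y": 0,"z": 0,"claw": 1},
    {"wx": 0,"wy": 0,"wz": -0.84,"x": 0,"y": 0,"z": 0,"claw": 1},
    {"wx": 0,"wy": 0,"wz": -0.96,"x": 0,"y": 0,"z": 0,"claw": 1},
    {"wx": 0,"wy": 0,"wz": -1.06,"x": 0,"y": 0,"z": 0,"claw": 1},
    {"wx": 0,"wy": 0,"wz": -1.06,"x": 0,"y": 0,"z": 0,"claw": 1},
  ],
)

```text
t: 15.9
eef_pos: [556.0, 81.0, 478.9]
orientation: [0.147, 3.136, -0.001]
force: [0.5, 0.4, 0.2]
grip_width: 0.1
grip_force: 0.0
```

```bash
python3 look.py w9; python3 rect.py w9
```

```text
15.9 [555.97  81.01 478.93] [ 0.15  3.14 -0.  ] [ 0.01  0.3   0.21  1.48 -0.    0.11] [0.49 0.4  0.18] 0.07380592755083629
right_screw_axis 0.58 [181.5 148.3] [546.84 -96.03 228.  ]
right_screw_tip 0.86 [117.6 119.3] [ 480.56 -107.19  228.  ]
right_screw_tip 0.73 [186.7 148.5] [552.41 -97.31 228.  ]
left_screw_axis 0.88 [103.2 452.5] [497.66 217.85 228.  ]
left_screw_axis 0.53 [185.5 147.7] [551.05 -97.8  228.  ]
left_screw_tip 0.91 [ 24.9 445. ] [429.05 208.22 228.  ]
lock_axis 0.98 [147.8 292.1] [525.89  58.08 228.  ]
lock_axis 0.27 [192.9  59.3] [ 550.27 -192.81  228.  ]
lock_ball 0.8 [123.4 350.2] [507.35 118.12 228.  ]
R 489.25 angle 187.1488 line pt [-38.82858    -2.8607333]
L 175.75 angle 185.15117 line pt [-37.756413 -11.033882]
```

View pics/w9.png

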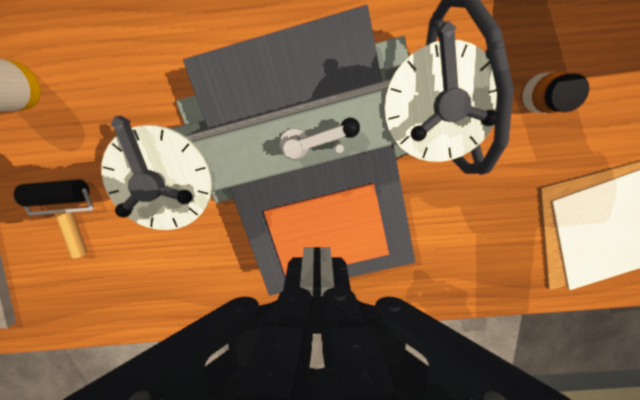

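The lever, from pivot (294,144) to ball (351,128), lies along the crossbar against the pin at (339,148). The pointers are parallel within about 2°, and the left pointer and the bystanders are where they were. Handing in.

```bash
python3 -c "
from bench import manip;print(manip.hand_in())"
```

```text
the job is handed in; nothing more can be done
None
```

I've handed the job in: the right pointer is parallel to the left within about 2° (7° allowed), and the lock lever is at about 1.44–1.48 rad by camera, against its stop pin. The left screw and the bystanders looked unmoved in the last picture. The hand-in returned no verdict.

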